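# Pop open the strain viewer on the glass bench

### The job

The next glass bead is to be checked for strain. Slide the orange thumb latch of the strain viewer (the bench box with the amber window) sideways to its release end, so that its sprung cover pops fully open, and leave it standing open. Leave the curing box beside it (same shape, blue window) shut.

Things in the scene. Friction and masses are not known exactly. Their poses are not given: they have to be found in the camera images.
- viewer_thumb (a point): Top centre of the strain viewer's orange thumb tab, 90 mm above the bench; moves with the latch. Tab: 20 (x) x 12 (y) mm, 18 mm above its grey slide plate; 45 mm free to each side in y: pinch it across y or push its -y side. Axes are the box's (yaw up to 30 deg): +y is the release direction (white arrow on the deck), +x points to the cover (free edge 47 mm off), z up.
- viewer_latch (a joint): Slide of that latch, m: 0 at rest (cover held), clear of the cover from 0.008, end stop 0.016. A spring returns it (1 N at rest, 2.6 N at the stop, plus up to 1 N friction). The viewer is a fixed grey box 190 (x) x 130 (y) mm with a flat front deck 65 mm above the bench; the tab at rest is 72 mm in front (-x) of the box's centre.
- viewer_cover (a joint): Hinge of the viewer's cover, rad: 0 shut, 1.75 fully open (stop). Cover 110 x 130 x 6 mm, black frame, amber window, top 71 mm above the bench, hinged on the side away from the tab. Once the latch is clear, its spring swings it up in about a second and holds it up; the latch may then spring back.
- curer_cover (a joint): Hinge of the cover of the curing box beside it, on the other side of the robot's midline (same box and orange latch, but a blue window), rad: 0 shut, 1.75 open. It must stay shut.

How it is judged:
By the outcome, as a careful person would: the job done as asked, in the order asked, and still so for the second after the job is handed in, with the robot touching nothing.
It also fails if it takes over 29 s, if anything falls off the work surface, if the arm or the gripper's body presses on something with over 40 N, if the wrist force passes 120 N, or if a joint passes its speed limit or range.

### The arm

A 6-joint arm with a two-finger parallel gripper is mounted at the origin on the work surface. World frame = base frame: x ahead of the robot, y to its left, z up, the work surface at z = 0. Lengths are in m, angles in rad, forces in N, time in s.
With the tool pointing down it reaches from about 0.35 to 0.775 m from the base axis. Payload 5.5 kg.
Tool frame: the origin (TCP) lies between the finger pads; the fingertips stand 22 mm ahead of it and the grasp point (between the pads) lies 3 mm ahead of it; z points along the fingers, y is the line along which they close (so a half turn about z gives the same grasp; the last joint's range is limited). The gripper opens to 85 mm and grips with 20 to 120 N. Pads are 22 mm wide; open, the fingers measure 114 mm over their backs; the gripper's body (76 mm by 85 mm) begins 54 mm behind the grasp point. The pads swing forward as they close: fully open they stand 13 mm farther back than shut.
Start: joints at [1.196, 0.313, 0.046, 1.304, 0, 1.431], TCP at [0.134, 0.559, 0.253] pointing down, gripper open.
Joint ranges: [-2.76, 2.76], [-0.86, 1.69], [-1.03, 1.26], [-2.2, 2.34], [-1.47, 1.5], [-3.14, 3.14]. Speed limits (rad/s): [2.57, 2.57, 3.14, 3.14, 3.14, 3.14].

### API

Orientations are given as a unit quaternion [w, x, y, z].
In Python, from workcell import env gives the robot as it stands.
- The arm moves only by the tool nudge_tcp, called by a JSON object that holds its "api" and its "payload". Schema: {"type":"object","properties":{"ticks":{"type":"array","items":{"type":"array","prefixItems":[{"type":"array","items":{"type":"number"},"minItems":3,"maxItems":3},{"type":"array","items":{"type":"number"},"minItems":3,"maxItems":3}],"minItems":2,"maxItems":2},"minItems":1,"maxItems":8},"aperture":{"type":"number"},"force":{"type":"number"},"only":{"type":"string"},"quiet":{"type":"boolean"},"lines":{"type":"string"}},"required":["ticks"],"additionalProperties":false}. ticks is a list of rows, 1 to 8 of them, each written [[dx, dy, dz], [rx, ry, rz]]: dx, dy, dz in fractions of the full range, 1 being 800 mm, then a rotation vector rx, ry, rz in fractions of the full range, 1 being 2 pi rad; each row is the pose to reach, as a shift and turn from the pose commanded when the call began, along the tool's axes at that moment; what a row does not reach only later rows make up. A row lasts 1/8 s, in which the tool goes at most 0.0625 m and 0.188 rad, less where a joint would pass 70% of its speed; a pose out of reach is approached as far as the arm can. aperture is the finger opening in m, set as the call begins (left out keeps the last). The fingers move at their own pace and stop on an object; force is the grip in N (left out, the last holds). Time passes only in rows, so rows that do not move let the fingers close. The tool returns the time, the measured TCP pose, the force, the opening and the grip force at its end. only (a regular expression) keeps the lines of the reply that match it, lines (a string "A,B") keeps lines A to B, and quiet returns only ok. Input that does not fit is refused with a message, and nothing moves.
- env.get_state(): the state, without advancing time (a new reading comes with each control period).
- env.read_camera(name): name is "scene" or "top" or "wrist"; returns a dict with "image" (480x640x3 uint8, red, green, blue), "K" (3x3 intrinsics, pixels), "R" (3x3) and "t" (3): a world point X has camera coordinates R X + t. Camera axes: x right, y down, z forward; pixel columns grow to the right and rows downward; lengths in m; the calibration is good to about 2 mm. A picture is of the moment at which its call begins. There is no depth.
- env.hand_in(): hands the job in; it is judged then, once.
The state is a dict: "clock": time; "joint_pos": joint angles; "qvel": joint speeds; "tau": joint torques, N m; "tcp_pos": TCP position; "orientation": TCP orientation; "wrist_force": force on the tool from outside, world axes, zero at the start; "ft_torque": the same for the moment, N m; "finger_gap": finger opening in m; "grip_force": force on a finger pad.
Only numpy, scipy, OpenCV 4.12 (cv2) and the standard library are available. Lean on these libraries where they do the work, as an engineer would, in place of code of your own. Each camera call takes 0.05 s, during which the arm holds its last target. There are 200 camera calls.

## Working session

There is one attempt and no reset: what is moved stays moved. The work goes in short steps, Python scripts to look and compute and a tool call to move; the robot and the scene stay as the last step left them, time stands still between calls to the robot, and variables do not carry over. Pictures are saved under pics/ and viewed, at most 10 in all, crops included, and the job is handed in when it is done.

```bash
mkdir -p pics; ls; python3 - <<'E'
from workcell import env
import cv2
s=env.get_state(); print(s['clock'],s['tcp_pos'],s['orientation'],s['finger_gap'])
for n in ('top','scene'):
    c=env.read_camera(n); cv2.imwrite(f'pics/{n}0.png',c['image'][:,:,::-1])
    print(n,c['K'].tolist(),c['R'].round(3).tolist(),c['t'])
E
```

```text
pics
workcell.py
0.0 [0.13360653 0.55878334 0.25240526] [-2.28550342e-04  1.17143150e-01  9.93114621e-01 -8.83045583e-04] 0.08589631722882977
top [[468.81819679298593, 0.0, 318.02805919257605], [0.0, 468.81819679298593, 239.83640944800487], [0.0, 0.0, 1.0]] [[0.021, -1.0, 0.016], [-0.99, -0.023, -0.136], [0.137, -0.013, -0.991]] [-0.02993549  0.5836092   0.70052122]
scene [[474.63716875166796, 0.0, 322.1359774111682], [0.0, 474.63716875166796, 234.43867524151526], [0.0, 0.0, 1.0]] [[0.857, 0.516, 0.012], [0.404, -0.657, -0.636], [-0.32, 0.55, -0.772]] [-0.48799235 -0.19323837  1.03243491]
```

View pics/top0.png

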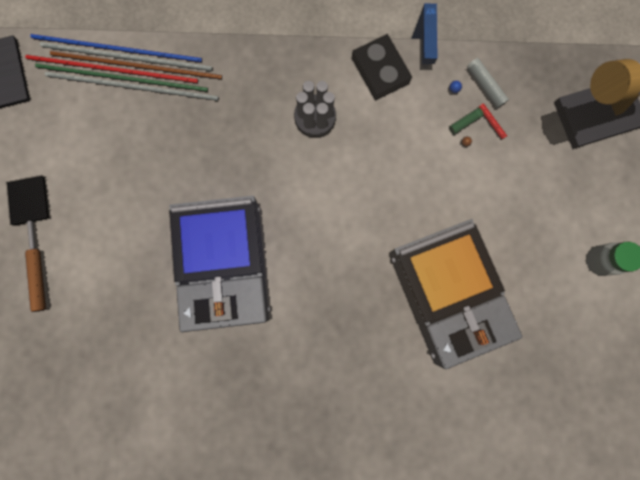

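View pics/scene0.png

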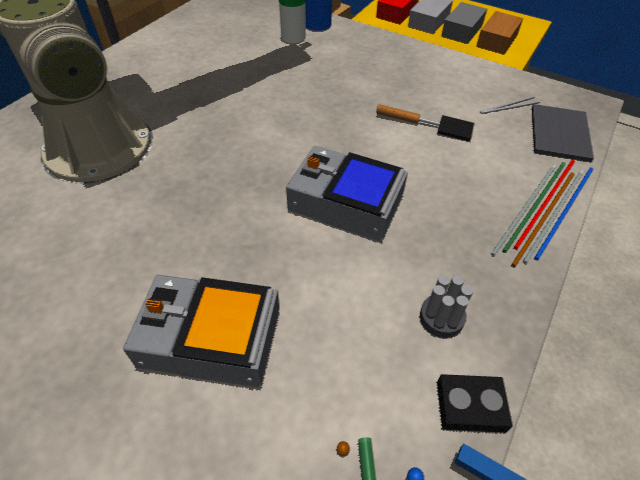

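The top view shows the amber viewer on the right (-y) side, with its tab near (482,337), its arrow at (447,349) and its window around (452,273). In the scene view the tab is near (154,306). The blue curing box is on the left in the top view.

```bash
cat > h.py <<'E'
import numpy as np, cv2
from workcell import env
def cast(c,uv,z):
    d=c['R'].T@np.linalg.solve(c['K'],[uv[0],uv[1],1.]); o=-c['R'].T@c['t']
    return o+d*(z-o[2])/d[2]
def blob(c,lo,hi,roi):
    x0,y0,x1,y1=roi
    m=cv2.inRange(cv2.cvtColor(c['image'],cv2.COLOR_RGB2HSV),lo,hi)
    k=np.zeros_like(m);k[y0:y1,x0:x1]=m[y0:y1,x0:x1]
    n,l,s,ce=cv2.connectedComponentsWithStats(k)
    i=1+s[1:,4].argmax(); return (l==i).astype(np.uint8),s[i],ce[i]
E
python3 - <<'E'
from h import *
pp=[]
for n,roiw,roit in (('top',(390,220,510,325),(460,320,500,350)),('scene',(170,280,280,370),(140,295,170,318))):
    c=env.read_camera(n)
    w,s,ce=blob(c,(8,150,120),(25,255,255),roiw)
    k,_=cv2.findContours(w,0,1); r=cv2.approxPolyDP(max(k,key=len),8,True)[:,0]
    P=np.array([cast(c,p+0.,.071) for p in r]); print(n,'win',s,cast(c,ce,.071),'\n',P.round(4))
    for i in range(len(P)):
        e=P[(i+1)%len(P)]-P[i]; print(np.linalg.norm(e).round(4),np.degrees(np.arctan2(e[1],e[0])).round(1))
    t,s,ce=blob(c,(3,120,60),(18,255,255),roit); print('tab',s,ce,cast(c,ce,.09),cast(c,ce,.085))
    x0,y0,x1,y1=roit
    pp.append(cv2.resize(c['image'][y0-15:y1+15,x0-20:x1+20,::-1],(400,320),interpolation=0))
cv2.imwrite('pics/crop.png',np.hstack(pp))
E
```

```text
top win [ 412  235   80   76 3729] [ 0.53502481 -0.21792362  0.071     ] 
 [[ 0.5928 -0.2462  0.071 ]
 [ 0.5571 -0.1589  0.071 ]
 [ 0.4785 -0.1898  0.071 ]
 [ 0.5145 -0.2776  0.071 ]]
0.0943 112.2
0.0844 -158.5
0.095 -67.7
0.0843 21.9
tab [475 330  13  14 122] [481.36065574 336.86885246] [ 0.4418345  -0.25428457  0.09      ] [ 0.44153339 -0.25609184  0.085     ]
scene win [ 184  287   77   68 3634] [ 0.53563126 -0.22174026  0.071     ] 
 [[ 0.4761 -0.191   0.071 ]
 [ 0.5134 -0.2804  0.071 ]
 [ 0.5914 -0.2485  0.071 ]
 [ 0.5555 -0.1591  0.071 ]]
0.0968 -67.3
0.0842 22.2
0.0963 111.8
0.0856 -158.1
tab [146 299  17  14 187] [154.09090909 305.7486631 ] [ 0.44597148 -0.26126508  0.09      ] [ 0.4427435  -0.25972628  0.085     ]
```

View pics/crop.png

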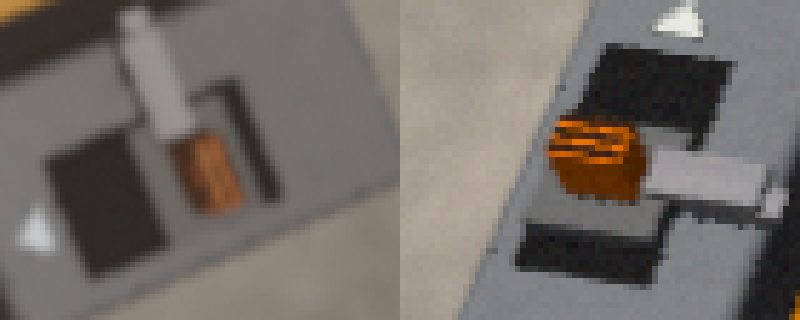

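The crop shows the tab's top face at about (483.6,337.3) in the top view and (154.5,303.5) in the scene view. I'll triangulate those two points, compare with the window-based estimate, and get the shifts in the tool's axes.

```bash
cat >> h.py <<'E'
from scipy.spatial.transform import Rotation as Ro
def rel(target, yaw=None):
    s=env.get_state(); q=s['orientation']; r=Ro.from_quat([*q[1:],q[0]])
    print('clock',s['clock'],'shift',r.inv().apply(np.array(target)-s['tcp_pos']).round(4))
    if yaw is not None:
        y=np.array([-np.sin(yaw),np.cos(yaw),0]);x=np.array([np.cos(yaw),np.sin(yaw),0])
        for g in(1,-1):
            R=np.column_stack([-g*x,g*y,[0,0,-1]]); print('rot',(r.inv()*Ro.from_matrix(R)).as_rotvec().round(4))
E
python3 - <<'E'
from h import *
c=env.read_camera('top');a=cast(c,(483.6,337.3),.09);c2=env.read_camera('scene');b=cast(c2,(154.5,303.5),.09)
print(a,b)
rel((.40,.15,.25)); rel((.441,-.257,.2),np.radians(22))
E
```

```text
[ 0.44129069 -0.25751032  0.09      ] [ 0.4438467  -0.25821694  0.09      ]
clock 0.3 shift [-0.3541 -0.3359  0.0032]
clock 0.3 shift [-0.4887 -0.7222  0.0534]
rot [-5.000e-04 -2.000e-04 -6.188e-01]
rot [-3.0000e-04  6.0000e-04  2.5228e+00]
```

Target tab: (0.442, -0.2575).

The rows are not in the units I measure in: shifts go in shares of 800 mm and turns go in shares of 2 pi rad. I convert before sending: -0.354 m / 0.8 = -0.4425, -0.336 m / 0.8 = -0.42, -0.619 rad / 6.2832 = -0.0985.

{"api": "nudge_tcp", "payload": {"ticks": [[[-0.4425, -0.42, 0], [0, 0, -0.0985]], [[-0.4425, -0.42, 0], [0, 0, -0.0985]], [[-0.4425, -0.42, 0], [0, 0, -0.0985]], [[-0.4425, -0.42, 0], [0, 0, -0.0985]], [[-0.4425, -0.42, 0], [0, 0, -0.0985]], [[-0.4425, -0.42, 0], [0, 0, -0.0985]], [[-0.4425, -0.42, 0], [0, 0, -0.0985]], [[-0.4425, -0.42, 0], [0, 0, -0.0985]]], "aperture": 0.05}}

```text
clock: 1.3
tcp_pos: [0.4002, 0.1493, 0.2536]
orientation: [0.001, -0.191, 0.982, 0.0]
wrist_force: [1.1, 1.1, -0.1]
finger_gap: 0.0502
grip_force: 0.0
```

```bash
python3 -c "
from h import *
rel((.442,-.2575,.16),np.radians(22))"
```

```text
clock 1.3 shift [ 0.1138 -0.3928  0.0935]
rot [-0.      0.0014  0.0003]
rot [-2.1000e-03 -0.0000e+00 -3.1413e+00]
```

In the tool's units: -0.393 m / 0.8 = -0.4913, 0.114 m / 0.8 = 0.1425.

{"api": "nudge_tcp", "payload": {"ticks": [[[0.1425, -0.4913, 0.1175], [0, 0, 0]], [[0.1425, -0.4913, 0.1175], [0, 0, 0]], [[0.1425, -0.4913, 0.1175], [0, 0, 0]], [[0.1425, -0.4913, 0.1175], [0, 0, 0]], [[0.1425, -0.4913, 0.1175], [0, 0, 0]], [[0.1425, -0.4913, 0.1175], [0, 0, 0]], [[0.1425, -0.4913, 0.1175], [0, 0, 0]], [[0.1425, -0.4913, 0.1175], [0, 0, 0]]]}}

```text
clock: 2.3
tcp_pos: [0.4407, -0.2588, 0.1582]
orientation: [-0.0, -0.189, 0.982, 0.0]
wrist_force: [-0.1, 1.0, 0.6]
finger_gap: 0.0501
grip_force: 0.0
```

```bash
python3 - <<'E'
from h import *
rel((.442,-.2575,.097),np.radians(22))
c=env.read_camera('wrist');cv2.imwrite('pics/w1.png',c['image'][:,:,::-1])
P=c['R']@np.array([.442,-.2575,.09])+c['t'];p=c['K']@P;print(p/p[2])
t,s,ce=blob(c,(3,120,60),(20,255,255),(200,100,440,400));print(s,ce,cast(c,ce,.09))
E
```

```text
clock 2.3 shift [-0.0017  0.0007  0.0612]
rot [ 0.0004 -0.0005 -0.0041]
rot [-7.0000e-04 -7.0000e-04  3.1375e+00]
[312.95136727 277.83444901   1.        ]
[ 233  326  167   74 8426] [315.34690244 371.10159032] [ 0.50300736 -0.23156345  0.09      ]
```

View pics/w1.png

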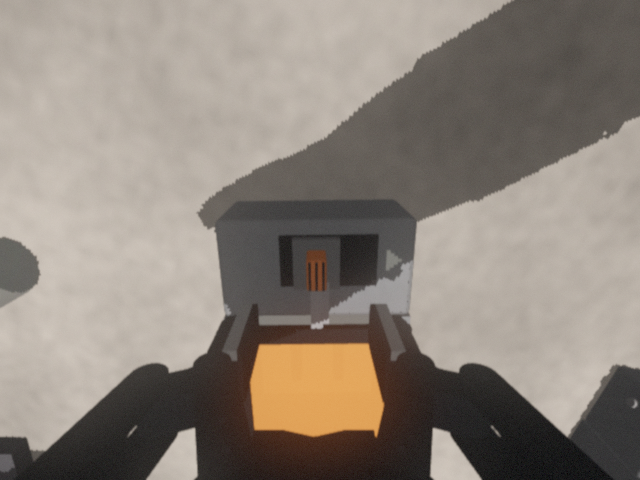

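The wrist view shows the tab's top at about (317,276), about 2 mm from the predicted (313,278). The fingers straddle it and the arrow points right (+tool y), so I'll descend.

In the tool's units: 0.061 m / 0.8 = 0.0763, -0.002 m / 0.8 = -0.0025.

{"api": "nudge_tcp", "payload": {"ticks": [[[-0.0025, 0.0025, 0.0375], [0, 0, 0]], [[-0.0025, 0.0025, 0.0625], [0, 0, 0]], [[-0.0025, 0.0025, 0.0763], [0, 0, 0]], [[-0.0025, 0.0025, 0.0763], [0, 0, 0]]]}}

```text
clock: 2.85
tcp_pos: [0.4417, -0.2522, 0.0981]
orientation: [-0.0, -0.192, 0.981, 0.001]
wrist_force: [0.1, 0.2, -0.3]
finger_gap: 0.0499
grip_force: 0.0
```

{"api": "nudge_tcp", "payload": {"ticks": [[[0, 0, 0], [0, 0, 0]], [[0, 0, 0], [0, 0, 0]], [[0, 0, 0], [0, 0, 0]], [[0, 0, 0], [0, 0, 0]], [[0, 0, 0], [0, 0, 0]], [[0, 0, 0], [0, 0, 0]]], "aperture": 0.0, "force": 20}}

```text
clock: 3.6
tcp_pos: [0.4428, -0.2541, 0.0993]
orientation: [0.001, -0.191, 0.982, -0.001]
wrist_force: [-0.7, -0.5, 5.5]
finger_gap: 0.0112
grip_force: 25.6
```

In the tool's units: 0.012 m / 0.8 = 0.015, 0.009 m / 0.8 = 0.0113.

{"api": "nudge_tcp", "payload": {"ticks": [[[0, 0.0038, 0], [0, 0, 0]], [[0, 0.0075, 0], [0, 0, 0]], [[0, 0.0113, 0], [0, 0, 0]], [[0, 0.015, 0], [0, 0, 0]], [[0, 0.015, 0], [0, 0, 0]], [[0, 0.015, 0], [0, 0, 0]], [[0, 0.015, 0], [0, 0, 0]], [[0, 0.015, 0], [0, 0, 0]]]}}

```text
clock: 4.6
tcp_pos: [0.4383, -0.2433, 0.0993]
orientation: [0.001, -0.191, 0.982, -0.001]
wrist_force: [0.5, -3.9, 6.7]
finger_gap: 0.0111
grip_force: 25.6
```

```bash
python3 - <<'E'
from h import *
c=env.read_camera('scene');cv2.imwrite('pics/s1.png',c['image'][:,:,::-1])
E
```

```text
(no output)
```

View pics/s1.png

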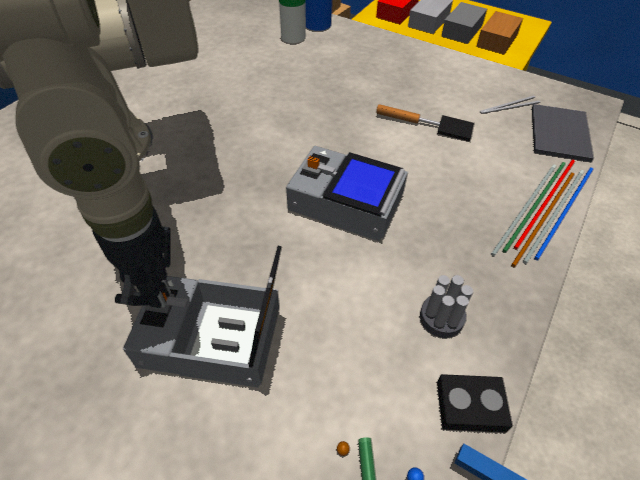

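The cover stands open, upright at about (265,305) in the picture, and the blue box is shut. I'll nudge the last few mm to the release end, then ease back, release and retreat.

In the tool's units: 0.004 m / 0.8 = 0.005, 0.002 m / 0.8 = 0.0025.

{"api": "nudge_tcp", "payload": {"ticks": [[[0, 0.0025, 0], [0, 0, 0]], [[0, 0.005, 0], [0, 0, 0]], [[0, 0.005, 0], [0, 0, 0]], [[0, 0.005, 0], [0, 0, 0]]]}}

```text
clock: 5.15
tcp_pos: [0.4374, -0.2409, 0.0993]
orientation: [0.001, -0.191, 0.982, -0.003]
wrist_force: [2.2, -6.2, 2.8]
finger_gap: 0.0115
grip_force: 25.2
```

{"api": "nudge_tcp", "payload": {"ticks": [[[0, -0.005, 0], [0, 0, 0]], [[0, -0.01, 0], [0, 0, 0]], [[0, -0.015, 0], [0, 0, 0]], [[0, -0.0188, 0], [0, 0, 0]], [[0, -0.0188, 0], [0, 0, 0]]]}}

```text
clock: 5.78
tcp_pos: [0.4425, -0.2535, 0.0993]
orientation: [0.001, -0.191, 0.982, -0.001]
wrist_force: [0.1, -2.0, 6.6]
finger_gap: 0.0111
grip_force: 25.7
```

{"api": "nudge_tcp", "payload": {"ticks": [[[0, 0, 0], [0, 0, 0]], [[0, 0, 0], [0, 0, 0]], [[0, 0, 0], [0, 0, 0]], [[0, 0, 0], [0, 0, 0]]], "aperture": 0.05}}

```text
clock: 6.28
tcp_pos: [0.4414, -0.2522, 0.098]
orientation: [-0.0, -0.191, 0.982, 0.0]
wrist_force: [0.1, -0.0, 0.2]
finger_gap: 0.0501
grip_force: 0.0
```

{"api": "nudge_tcp", "payload": {"ticks": [[[0, 0, -0.0375], [0, 0, 0]], [[0, 0, -0.1], [0, 0, 0]], [[0, 0, -0.15], [0, 0, 0]], [[0, 0, -0.15], [0, 0, 0]], [[0.0625, 0, -0.15], [0, 0, 0]], [[0.1, 0, -0.15], [0, 0, 0]], [[0.1, 0, -0.15], [0, 0, 0]], [[0.1, 0, -0.15], [0, 0, 0]]]}}

```text
clock: 7.28
tcp_pos: [0.3676, -0.2823, 0.2177]
orientation: [0.0, -0.191, 0.982, 0.0]
wrist_force: [0.5, -0.5, -0.7]
finger_gap: 0.0501
grip_force: 0.0
```

```bash
python3 - <<'E'
from h import *
c=env.read_camera('scene');cv2.imwrite('pics/s2.png',c['image'][:,:,::-1])
E
```

```text
(no output)
```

View pics/s2.png

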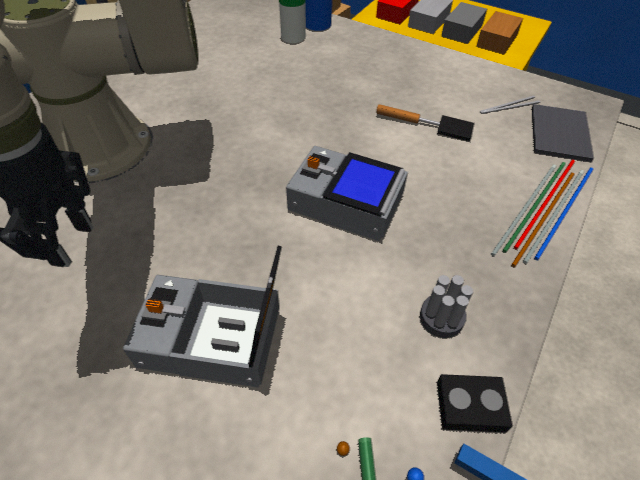

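The viewer cover is fully open, its latch has sprung back at about (154,306), the curing box is shut, and the arm is clear of everything.

```bash
python3 -c "
from workcell import env
print(env.hand_in())"
```

```text
the job is handed in; nothing more can be done
None
```

The strain viewer's latch was slid to its release end, its cover popped up and is standing open, the curing box stayed shut, and I handed the job in at about 7.3 s with the arm clear.

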